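# Load-test a battery cell on a bench tester

### The arm

A 6-joint arm with a two-finger parallel gripper is mounted at the origin on the work surface; the furniture and walls round the work are solid. World frame = base frame: x ahead of the robot, y to its left, z up, the work surface at z = 0. Lengths are in mm, angles in rad, forces in N, time in s.
With the tool pointing down it reaches from about 350 to 775 mm from the base axis. Payload 7.3 kg.
Tool frame: the origin (TCP) lies on the centre line of the jaws, within the pads' length; the fingertips stand 17 mm ahead of it and the grasp point (between the pads) lies 2 mm behind it; z points along the fingers, y is the line along which they close (so a half turn about z gives the same grasp; the last joint's range is limited). The gripper opens to 92 mm and grips with 3 to 60 N. Pads are 19 mm wide; open, the fingers measure 130 mm over their backs; the gripper's body (75 mm by 190 mm) begins 47 mm behind the grasp point.
Start: joints at [1.096, 0.342, 1.524, -0, 1.275, -0.146], TCP at [169.512, 496.899, 243.741] pointing down, gripper open.
Joint ranges: [-2.53, 2.53], [-0.77, 2.02], [0.04, 2.7], [-1, 4.14], [0.28, 2.66], [-3.11, 3.11]. Speed limits (rad/s): [2.57, 2.57, 3.14, 3.14, 3.14, 3.14].

### API

Orientations are given as [roll, pitch, yaw] about the fixed x, y, z axes, in that order (R = Rz(yaw) Ry(pitch) Rx(roll)).
In Python, from plant import bot gives the robot as it stands. The module is installed in compiled form; this text tells all that it offers.
- The arm moves only by the shell command python3 -m pendant 'ROWS'. ROWS is JSON, a list of rows, each a list of 3 entries, a list of its own where there are three numbers: the shift along the world's x, y, z as a fraction of full scale, then the turn, a rotation vector about the world's x, y, z as a fraction of full scale, then the opening, from -1 (shut) to 1 (fully open), so that 0 is half open. In form: [[[tx, ty, tz], [rx, ry, rz], claw], ...]. A call has exactly 10 rows; each row shifts and turns the commanded pose from where the row before left it; what a row does not reach is not made up. Full scale, the value 1, is 30 mm for a shift and 0.12 rad for a turn. A row lasts 1/12 s, in which the tool goes at most 41.7 mm and 7.16 degrees, less where a joint would pass 70% of its speed; a pose out of reach is approached as far as the arm can. A call with a number of a shift or a turn outside -1 to 1 is refused whole. A call with a gripper value outside its range is refused whole. The fingers move at their own pace and stop on an object; the grip force is fixed at half the most. Time passes only in rows, so rows that do not move let the fingers close, or fill a call up. It gives the time, the measured TCP pose, the force, the opening and the grip force at its end, in the units of the state.
- bot.get_obs(): the state, without advancing time (a new reading comes with each control period).
- bot.capture(name): name is "side" or "top"; returns the picture (480x640x3 uint8, blue, green, red); there is no depth.
- bot.camera_params(name): a dict with "fovy" (degrees; the focal length in pixels is half the picture's height over the tangent of half this angle, whatever the lens; pixels are square), "cx", "cy" (the principal point, pixels), "distortion" ([k1, k2, p1, p2, k3] as OpenCV has them; the pictures are not rectified), "camera_from_world" (4x4, takes a point from world to camera coordinates). Camera axes: x right, y down, z forward; pixel columns grow to the right and rows downward; lengths in mm; the calibration is good to about 2 mm. A picture is of the moment at which its call begins. camera_params takes no time and is no camera call.
- bot.close_job(): hands the job in; it is judged then, once.
The state is a dict: "time": time; "joint_positions": joint angles; "dq": joint speeds; "tau": joint torques, N m; "tool_pos": TCP position; "tcp_rot": TCP orientation; "contact_force": force on the tool from outside, world axes, zero at the start; "moment": the same for the moment, N m; "grip_width": finger opening in mm; "finger_force": force on a finger pad.
Only numpy, scipy, OpenCV 4.12 (cv2) and the standard library are available. Lean on these libraries where they do the work, as an engineer would, in place of code of your own. Each camera call takes 0.05 s, during which the arm holds its last target. There are 200 camera calls.

### The job

Test the battery that is already in the cell tester's well: swing the hinged cap down over the well and screw it clockwise as far as it goes, so that the circuit is closed. Then turn the spring-return load dial clockwise over its first two clicks to the third step (the one for this size of cell), never on towards the fourth, which would overload it, and finish while still holding the dial there, because it springs back when let go. Leave the spare cells, the calculator and the eraser where they are.

Things in the scene. Friction and masses are not known exactly. Their poses are not given: they have to be found in the camera images.
- tester: Cell tester: low grey case with aluminium top panel, fixed to the desk, 140 (its x) x 215 (its y) x 46 mm high. Origin at the centre of its underside, +z up; -x is its front, roughly towards the robot. Left half (+y): round black cell well with hinged cap, axis at x -15, y 55 mm. Right half: load dial, axis at x -20, y -52 mm; behind the dial a black read-out, up to 60 mm above the desk.
- cell_well (a point): Centre of the well's mouth, 62 mm above the desk. The well is a black collar, 50 mm outer diameter, 16 mm above the panel, with the top of the battery seen in it. Its flange has two gaps (at the tester's +y and -y), through which the cap's two lugs pass; turning the cap brings them under the flange.
- carrier (a joint): Swing (rad) of the dark steel ring that carries the cap, hinged on the far (+x) side of the well. 0 = shut on the well, 1.85 = open stop. Starts at 1.45 to 1.7: cap standing on edge behind the well, top face away from the robot. Light friction holds it there; pushed towards the robot to below about 0.5 it drops shut by its weight. Ring: 53 mm diameter; shut, its top is 66.5 mm above the desk.
- cap_hinge (a point): Centre of the hinge line, on the axis of joint carrier: 36 mm behind the well's axis (tester +x), 60 mm above the desk. The hinge line runs along the tester's y.
- cap (a joint): Turn of the cap in its carrier, rad. 0 = unscrewed (lugs at the gaps), grows clockwise seen onto the cap's top, 1.3 = tight against its stop, where the carrier can no longer be lifted. Starts at 0 to 0.12; it must be below about 0.3 for the cap to go down into the well. Stiff by 0.03 N m; stays where it is left.
- cap_top (a point): Centre of the cap's top face, on its axis. The cap is a black ribbed cylinder, 40 mm diameter and 24 mm tall above the carrier's ring; shut, its top is 86.5 mm above the desk and its lower end 62.5 mm. The z axis points out of the top along the cap's axis.
- cap_edge (a point): Point on the rim of the cap's top face that is farthest from the hinge (fixed to the carrier): 61 mm from the hinge line. With the cap open it is the upper rim of the standing cap.
- dial (a joint): Angle of the load dial (rad). 0 = at rest, where its spring returns it; grows clockwise seen from above. Clicks at 0.35, 0.70, 1.05 (the third step) and 1.40 (fourth), stop at 1.5. The spring pulls back with 0.024 N m at rest and 0.056 N m at the third step, each click takes up to about 0.015 N m more; let go anywhere, it returns to 0.
- dial_grip (a point): On the dial's axis at half height of its grip bar, 63 mm above the desk. Black bar 48 mm long, 12 mm wide, 52 to 74 mm above the desk, on a round skirt of 52 mm diameter. The point's x axis points along the bar to the end with the white pointer line; at rest that is 0.60 rad anticlockwise from the tester's +x. On the panel a line marks rest and four cell outlines of growing size mark the steps.
- cell_a: Spare cell, upright, 26 mm diameter, 50 mm tall, loose beside the tester's left side; origin at the centre of its foot. Leave alone.
- cell_b: Second spare cell, like the first. Leave alone.
- calculator: Desk calculator, 122x74x13 mm, loose, on the tester's right; origin at the centre of its underside. Leave alone.
- eraser: Eraser in a sleeve, 20x46x13 mm, loose, in front of the tester; origin at the centre of its underside. Leave alone.

How it is judged (in metres and radians):
On the way, in this order (a step that is already met when the one before it is completed fails the run):
1. the cap is swung down onto the well, not yet screwed (value of joint carrier below 0.05 rad and value of joint cap below 0.5 rad), for 0.1 s.
2. the cap is screwed tight on the well (value of joint carrier below 0.05 rad and value of joint cap above 1.15 rad), for 0.1 s.
At the end, for the whole second after the job is handed in: The cap is shut (carrier below 0.05 rad) and screwed tight (cap turned more than 1.15 of 1.3 rad), and the fingers hold the dial, with at least 0.5 N on it, at its third step (0.93 to 1.19 rad) (all of step 2 and value of joint dial between 0.93 and 1.19 rad and contact force between the fingers and dial above 0.5 N); the arm keeps its last pose, push and grip.
It fails at once if the dial is turned past the third step towards the fourth (over 1.26 rad) (value of joint dial above 1.26 rad).
It fails at once if a spare cell, the calculator or the eraser is moved by more than 30 mm or a cell is knocked over (distance of any of cell_a, cell_b, calculator, eraser from where it was at the start of the episode above 0.03 m or angle between any of cell_a, cell_b's own z axis and vertical above 0.5 rad).
It also fails if it takes over 61 s, if anything falls off the work surface, if the arm or the gripper's body presses on something with over 40 N, if the wrist force passes 120 N, or if a joint passes its speed limit or range.

## Working session

There is one attempt and no reset: what is moved stays moved. The work goes in short steps, Python scripts to look and compute and a shell command to move; the robot and the scene stay as the last step left them, time stands still between calls to the robot, and variables do not carry over. Pictures are saved under pics/ and viewed, at most 10 in all, crops included, and the job is handed in when it is done.

```bash
mkdir -p pics; python3 - <<'E'
from plant import bot
import cv2
for n in("side","top"):
    im=bot.capture(n); cv2.imwrite(f"pics/{n}0.png",im); print(n,bot.camera_params(n))
print(bot.get_obs())
E
```

```text
side {'fovy': 50.57804457610827, 'cx': 322.05691417005875, 'cy': 240.64768245777884, 'distortion': array([-0.06634207,  0.        ,  0.        ,  0.        ,  0.        ]), 'camera_from_world': array([[ 8.34847684e-01, -5.50478160e-01,  1.77174657e-03,
        -4.15179802e+02],
       [-2.42202174e-01, -3.70206986e-01, -8.96819321e-01,
         2.10194421e+02],
       [ 4.94335363e-01,  7.48278413e-01, -4.42393452e-01,
         6.78449624e+02],
       [ 0.00000000e+00,  0.00000000e+00,  0.00000000e+00,
         1.00000000e+00]])}
top {'fovy': 47.41678218679708, 'cx': 318.13155433414533, 'cy': 238.86774352831776, 'distortion': array([-0.03734572,  0.        ,  0.        ,  0.        ,  0.        ]), 'camera_from_world': array([[-1.75106056e-02, -9.99834072e-01,  5.02058691e-03,
         4.03422492e+01],
       [-9.78048010e-01,  1.60858156e-02, -2.07757878e-01,
         5.51658796e+02],
       [ 2.07642645e-01, -8.54834130e-03, -9.78167398e-01,
         8.60921353e+02],
       [ 0.00000000e+00,  0.00000000e+00,  0.00000000e+00,
         1.00000000e+00]])}
{'time': 0.1, 'joint_positions': array([ 1.09601234e+00,  3.42628862e-01,  1.52489555e+00, -2.01531474e-05,
        1.27538268e+00, -1.45996482e-01]), 'dq': array([-6.24375501e-04, -7.83967328e-06, -3.37778284e-03, -9.06967484e-04,
        5.27494308e-04,  4.85337837e-04]), 'tau': array([ 1.96139110e-03, -4.31996369e+01, -2.44693959e+01,  7.19117350e-02,
        5.26217488e-02, -1.18947896e-04]), 'tool_pos': array([169.35297594, 496.5921684 , 243.13604377]), 'tcp_rot': array([-3.14028939e+00, -1.72155577e-04,  2.81281092e+00]), 'contact_force': array([-0.15454159, -0.74880854, -0.26423482]), 'moment': array([ 0.01404399, -0.02929557,  0.0213609 ]), 'finger_force': 0.0, 'grip_width': 91.73974193892138}
```

View pics/side0.png

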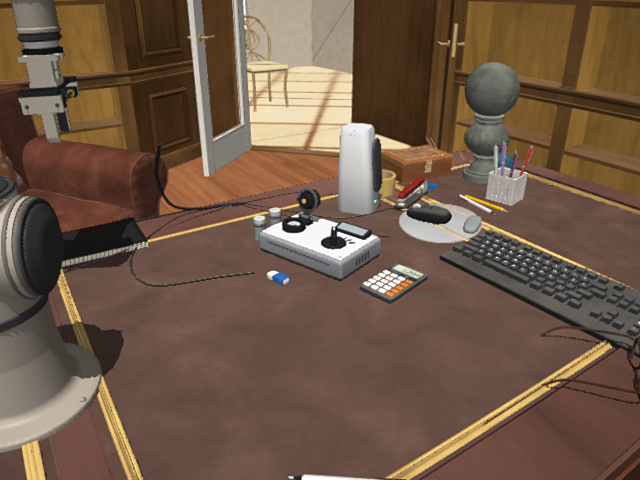

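View pics/top0.png

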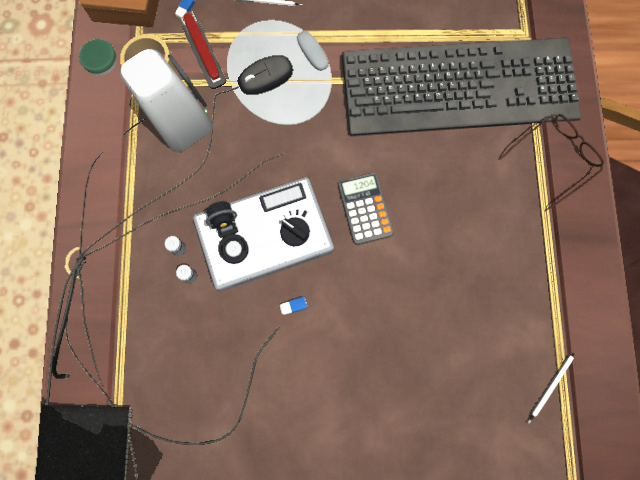

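The top view shows the tester at about (195–333, 178–290), the well at (233,249), the standing cap at (220,215), and the dial at (294,232). The side view shows the tester at about (260–380, 185–275). I'll enlarge both.

```bash
python3 - <<'E'
import cv2
t=cv2.imread("pics/top0.png")[170:300,185:345]; cv2.imwrite("pics/topc.png",cv2.resize(t,None,fx=4.6,fy=4.6,interpolation=cv2.INTER_CUBIC))
s=cv2.imread("pics/side0.png")[180:285,245:390]; cv2.imwrite("pics/sidec.png",cv2.resize(s,None,fx=5.5,fy=5.5,interpolation=cv2.INTER_CUBIC))
E
```

```text
(no output)
```

View pics/topc.png

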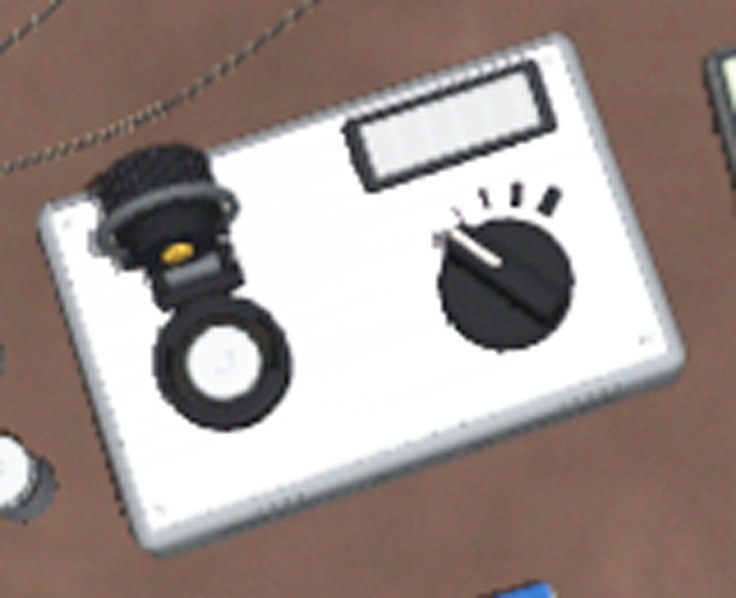

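View pics/sidec.png

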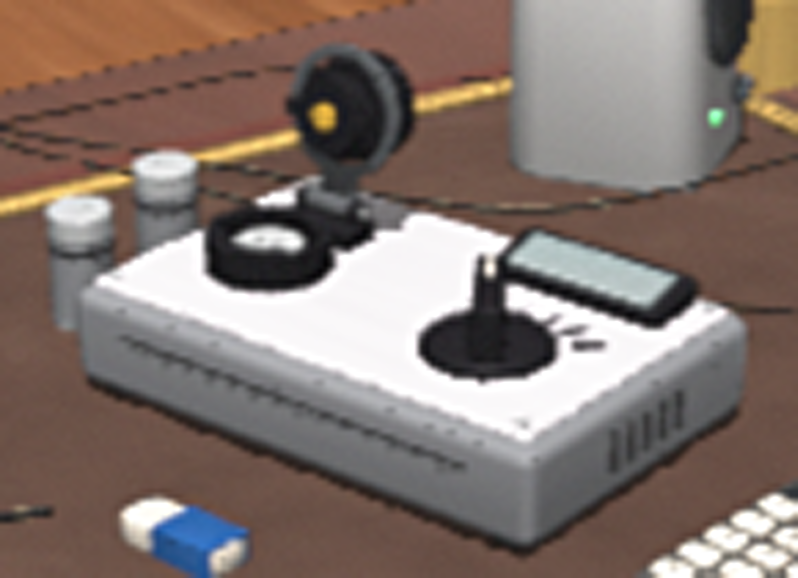

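```bash
cat > h.py <<'E'
import numpy as np, cv2
from plant import bot
from scipy.optimize import least_squares
C={n:bot.camera_params(n) for n in("side","top")}
def K(n):
    c=C[n]; f=240/np.tan(np.radians(c["fovy"]/2)); return np.array([[f,0,c["cx"]],[0,f,c["cy"]],[0,0,1.]])
def proj(n,P):
    T=C[n]["camera_from_world"]; r=cv2.Rodrigues(T[:3,:3])[0]
    return cv2.projectPoints(np.array(P,float).reshape(-1,1,3),r,T[:3,3],K(n),C[n]["distortion"])[0].reshape(-1,2)
def tri(ps,pt):
    r=least_squares(lambda X:np.r_[proj("side",X)[0]-ps,proj("top",X)[0]-pt],[400,100,60]); return r.x,np.abs(r.fun).max()
def s2(u,v): return np.array([245+u/5.5-.4,180+v/5.5-.4])
def t2(u,v): return np.array([185+u/4.6-.4,170+v/4.6-.4])
def tw(p,q):
    c,s=np.cos(p[2]),np.sin(p[2]); q=np.atleast_2d(q); return np.c_[p[0]+c*q[:,0]-s*q[:,1],p[1]+s*q[:,0]+c*q[:,1],q[:,2]]
E
python3 - <<'E'
from h import *
np.set_printoptions(precision=3,suppress=True)
w=tri(s2(270,240),t2(223,362)); d=tri(s2(488,345),t2(506,285)); ring=tri(s2(345,108),t2(165,225)); tip=tri(s2(490,258),t2(455,232))
print("well",w,"dial skirt",d,"ring",ring,"pointer tip",tip)
T=[((-15,55,62),(223,362)),((-20,-52,52),(506,285)),((67,104.5,46),(50,212)),((67,-104.5,46),(568,42)),((-67,-104.5,46),(676,358)),((-67,104.5,46),(143,535))]
S=[((-15,55,62),(270,240)),((-20,-52,52),(488,345)),((-67,-104.5,46),(530,450)),((-67,104.5,46),(88,290)),((67,-104.5,46),(740,320))]
def f(p): return np.r_[(proj("top",tw(p,[a for a,_ in T]))-[t2(*b) for _,b in T]).ravel(),(proj("side",tw(p,[a for a,_ in S]))-[s2(*b) for _,b in S]).ravel()]
r=least_squares(f,[450,100,.2],x_scale=[100,100,1],loss="soft_l1"); print(r.x,f(r.x).reshape(-1,2))
p=r.x; print("well",tw(p,[-15,55,62]),"dial",tw(p,[-20,-52,63]),"hinge",tw(p,[21,55,60]))
print("cap_edge a", [(a,tw(p,[21-np.hypot(56,26.5)*np.cos(a+np.arctan2(26.5,56)),55,60+np.hypot(56,26.5)*np.sin(a+np.arctan2(26.5,56))])) for a in(1.45,1.7)])
for a in (1.4,1.55,1.7): print(a,tw(p,[21-36*np.cos(a)+4.5*np.sin(a),55,60+36*np.sin(a)+4.5*np.cos(a)]))
E
```

```text
well (array([539.529, 173.421,  56.972]), np.float64(0.7178407501749007)) dial skirt (array([568.561,  70.333,  47.9  ]), np.float64(0.5826011410920842)) ring (array([581.822, 188.646,  95.803]), np.float64(1.0634756233727103)) pointer tip (array([582.502,  88.163,  71.683]), np.float64(0.10372309285855863))
[570.028 124.281   0.316] [[ 0.717 -0.628]
 [ 1.16  -0.204]
 [-1.875 -1.245]
 [ 0.413 -2.113]
 [ 2.477  0.401]
 [ 0.499  1.916]
 [-0.752 -1.777]
 [-0.66  -1.278]
 [-1.152 -0.559]
 [-2.263 -1.847]
 [ 0.471 -1.775]]
well [[538.692 171.906  62.   ]] dial [[567.162  68.642  63.   ]] hinge [[572.913 183.083  60.   ]]
cap_edge a [(1.45, array([[591.505, 189.156, 118.785]])), (1.7, array([[604.752, 193.483, 112.119]]))]
1.4 [[571.312 182.561  96.241]]
1.55 [[576.478 184.248  96.086]]
1.7 [[581.564 185.909  95.12 ]]
```

The pose is consistent across views: the tester is at about (570, 124) with yaw 0.318, and the cap is open at about 1.65. The plan is to push the cap shut from behind with closed fingers.

```bash
python3 -m pendant '[[[0.95,-0.62,0],[0,0,0.54],-1],[[0.95,-0.62,0],[0,0,0.54],-1],[[0.95,-0.62,0],[0,0,0.54],-1],[[0.95,-0.62,0],[0,0,0.54],-1],[[0.95,-0.62,0],[0,0,0.54],-1],[[0.95,-0.62,0],[0,0,0.54],-1],[[0.95,-0.62,0],[0,0,0.54],-1],[[0.95,-0.62,0],[0,0,0.54],-1],[[0.95,-0.62,0],[0,0,0.54],-1],[[0.95,-0.62,0],[0,0,0.54],-1]]'
python3 -m pendant '[[[0.95,-0.62,0],[0,0,0],-1],[[0.95,-0.62,0],[0,0,0],-1],[[0.95,-0.62,0],[0,0,0],-1],[[0.95,-0.62,0],[0,0,0],-1],[[0.95,-0.62,0],[0,0,0],-1],[[0.95,-0.62,0],[0,0,0],-1],[[0,0,0],[0,0,0],-1],[[0,0,0],[0,0,0],-1],[[0,0,0],[0,0,0],-1],[[0,0,0],[0,0,0],-1]]'
```

```text
time: 0.93
tool_pos: [455.6, 309.6, 243.4]
tcp_rot: [3.142, -0.001, -2.819]
contact_force: [0.9, 0.5, -0.1]
grip_width: 29.6
finger_force: 0.0
time: 1.77
tool_pos: [624.5, 200.2, 243.6]
tcp_rot: [3.141, -0.001, -2.821]
contact_force: [-0.2, 0.8, 0.1]
grip_width: 0.3
finger_force: 0.0
```

```bash
python3 -m pendant '[[[0,0,-0.9],[0,0,0],-1],[[0,0,-0.9],[0,0,0],-1],[[0,0,-0.9],[0,0,0],-1],[[0,0,-0.9],[0,0,0],-1],[[0,0,-0.9],[0,0,0],-1],[[0,0,0],[0,0,0],-1],[[0,0,0],[0,0,0],-1],[[0,0,0],[0,0,0],-1],[[0,0,0],[0,0,0],-1],[[0,0,0],[0,0,0],-1]]'
python3 - <<'E'
from h import *
a=bot.capture("top")[150:310,180:340]; b=bot.capture("side")[150:310,240:400]
cv2.imwrite("pics/a1.png",cv2.resize(np.hstack([a,b]),None,fx=2.5,fy=2.5,interpolation=cv2.INTER_CUBIC))
E
```

```text
time: 2.6
tool_pos: [626.4, 199.7, 111.0]
tcp_rot: [-3.141, 0.004, -2.822]
contact_force: [-0.5, 1.1, 0.1]
grip_width: 0.3
finger_force: 0.0
```

View pics/a1.png

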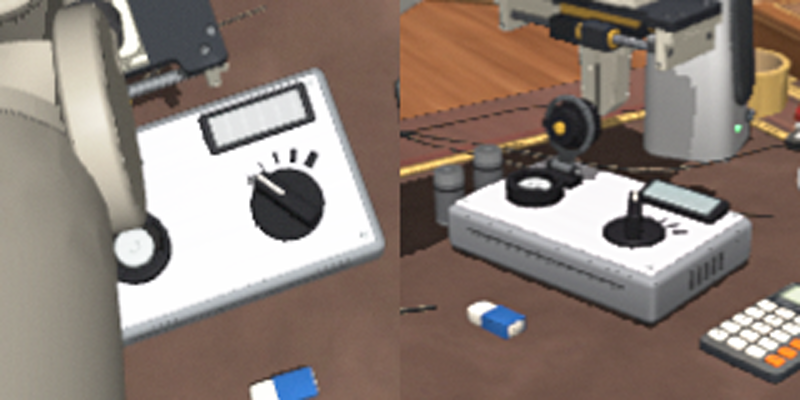

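The crop shows the cap at (572,122) with the fingers behind it at (605,90). They are clear of the speaker and in line with the cap, so I can push.

```bash
python3 -m pendant '[[[-0.35,-0.115,0],[0,0,0],-1],[[-0.35,-0.115,0],[0,0,0],-1],[[-0.35,-0.115,0],[0,0,0],-1],[[-0.35,-0.115,0],[0,0,0],-1],[[-0.35,-0.115,0],[0,0,0],-1],[[-0.35,-0.115,0],[0,0,0],-1],[[-0.35,-0.115,0],[0,0,0],-1],[[-0.35,-0.115,0],[0,0,0],-1],[[0,0,0],[0,0,0],-1],[[0,0,0],[0,0,0],-1]]'
python3 - <<'E'
from h import *
b=bot.capture("side")[150:310,240:400]
cv2.imwrite("pics/a2.png",cv2.resize(b,None,fx=3,fy=3,interpolation=cv2.INTER_CUBIC))
E
```

```text
time: 3.53
tool_pos: [541.9, 171.7, 109.5]
tcp_rot: [-3.142, 0.001, -2.823]
contact_force: [0.5, 1.0, -0.9]
grip_width: 0.4
finger_force: 0.0
```

View pics/a2.png

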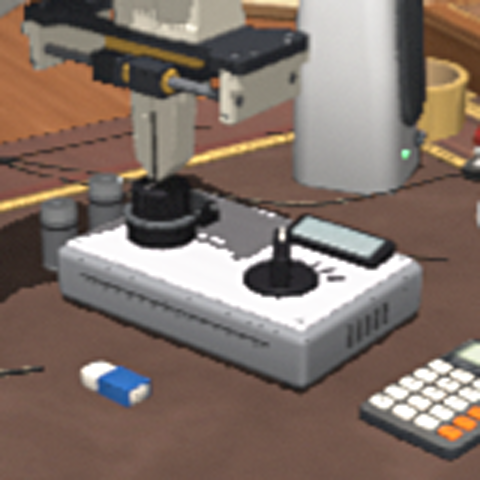

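The side view shows the cap seated flat on the well, at about (162,210) in the crop. Next I open the fingers, pre-turn anticlockwise, and then lower.

```bash
python3 -m pendant '[[[-0.08,0.03,0],[0,0,0.5],1],[[0,0,0],[0,0,0.5],1],[[0,0,0],[0,0,0.5],1],[[0,0,0],[0,0,0.5],1],[[0,0,0],[0,0,0.5],1],[[0,0,0],[0,0,0],1],[[0,0,0],[0,0,0],1],[[0,0,0],[0,0,0],1],[[0,0,0],[0,0,0],1],[[0,0,0],[0,0,0],1]]'
python3 -m pendant '[[[0,0,-0.2],[0,0,0],1],[[0,0,-0.2],[0,0,0],1],[[0,0,-0.2],[0,0,0],1],[[0,0,-0.2],[0,0,0],1],[[0,0,0],[0,0,0],1],[[0,0,0],[0,0,0],-1],[[0,0,0],[0,0,0],-1],[[0,0,0],[0,0,0],-1],[[0,0,0],[0,0,0],-1],[[0,0,0],[0,0,0],-1]]'
python3 -m pendant '[[[0,0,0],[0,0,0],-1],[[0,0,0],[0,0,0],-1],[[0,0,0],[0,0,0],-1],[[0,0,0],[0,0,0],-1],[[0,0,0],[0,0,0],-1],[[0,0,0],[0,0,0],-1],[[0,0,0],[0,0,0],-1],[[0,0,0],[0,0,0],-1],[[0,0,0],[0,0,0],-1],[[0,0,0],[0,0,0],-1]]'
```

```text
time: 4.42
tool_pos: [539.2, 172.6, 108.7]
tcp_rot: [3.142, 0.0, -2.523]
contact_force: [-0.5, 0.1, -0.1]
grip_width: 62.4
finger_force: 0.0
time: 5.25
tool_pos: [539.3, 172.6, 85.0]
tcp_rot: [-3.141, 0.001, -2.522]
contact_force: [-0.0, -0.2, 0.4]
grip_width: 62.7
finger_force: 0.0
time: 6.08
tool_pos: [538.9, 172.9, 84.8]
tcp_rot: [3.141, -0.0, -2.522]
contact_force: [-3.7, 3.7, 2.8]
grip_width: 39.4
finger_force: 30.0
```

The fingers grip the cap at 39.4 mm with low side force. Next I screw it clockwise.

```bash
python3 -m pendant '[[[0,0,0],[0,0,-0.9],-1],[[0,0,0],[0,0,-0.9],-1],[[0,0,0],[0,0,-0.9],-1],[[0,0,0],[0,0,-0.9],-1],[[0,0,0],[0,0,-0.9],-1],[[0,0,0],[0,0,-0.9],-1],[[0,0,0],[0,0,-0.9],-1],[[0,0,0],[0,0,-0.9],-1],[[0,0,0],[0,0,-0.9],-1],[[0,0,0],[0,0,-0.9],-1]]'
python3 -m pendant '[[[0,0,0],[0,0,-0.4],-1],[[0,0,0],[0,0,-0.4],-1],[[0,0,0],[0,0,-0.4],-1],[[0,0,0],[0,0,-0.4],-1],[[0,0,0],[0,0,-0.3],-1],[[0,0,0],[0,0,0],-1],[[0,0,0],[0,0,0],-1],[[0,0,0],[0,0,0],-1],[[0,0,0],[0,0,0],-1],[[0,0,0],[0,0,0],-1]]'
python3 -c "
from plant import bot;print(bot.get_obs())"
```

```text
time: 6.92
tool_pos: [538.9, 173.7, 84.8]
tcp_rot: [3.14, -0.001, 2.675]
contact_force: [-3.8, 8.5, 2.0]
grip_width: 39.5
finger_force: 30.0
time: 7.75
tool_pos: [538.9, 174.2, 84.8]
tcp_rot: [3.14, -0.001, 2.454]
contact_force: [-3.7, 10.4, 1.1]
grip_width: 39.5
finger_force: 30.0
{'time': 7.75, 'joint_positions': array([ 0.17632241,  0.58506013,  1.60793352,  0.00249749,  0.94809693,
       -0.70865257]), 'dq': array([ 0.00074021,  0.00015476, -0.00104738, -0.00051504, -0.00095527,
       -0.00047701]), 'tau': array([ -6.59918636, -49.39524293, -19.78274524,  -2.21632048,
        -0.32151042,   0.65701665]), 'tool_pos': array([538.85445634, 174.23277913,  84.80274654]), 'tcp_rot': array([ 3.13989178e+00, -1.21504631e-03,  2.45431624e+00]), 'contact_force': array([-3.67868392, 10.37853969,  1.0904306 ]), 'moment': array([1.66774302, 0.48881756, 0.61538859]), 'finger_force': 30.0008887052536, 'grip_width': 39.54116604065781}
```

```bash
python3 -m pendant '[[[0,0,0],[0,0,-0.4],-1],[[0,0,0],[0,0,-0.4],-1],[[0,0,0],[0,0,-0.4],-1],[[0,0,0],[0,0,0],-1],[[0,0,0],[0,0,0],-1],[[0,0,0],[0,0,0],-1],[[0,0,0],[0,0,0],-1],[[0,0,0],[0,0,0],-1],[[0,0,0],[0,0,0],-1],[[0,0,0],[0,0,0],-1]]'
python3 -c "
from plant import bot;o=bot.get_obs();print(o['moment'],o['tcp_rot'])"
python3 -m pendant '[[[0,0,0],[0,0,0],1],[[0,0,0],[0,0,0],1],[[0,0,0],[0,0,0],1],[[0,0,0],[0,0,0],1],[[0,0,0],[0,0,0],1],[[0,0,0],[0,0,0],1],[[0,0,0],[0,0,0],1],[[0,0,0.9],[0,0,0],1],[[0,0,0.9],[0,0,0],1],[[0,0,0],[0,0,0],1]]'
python3 -c "
from plant import bot;o=bot.get_obs();print(o['moment'],o['tcp_rot'])"
```

```text
time: 8.58
tool_pos: [540.2, 173.1, 84.9]
tcp_rot: [3.139, 0.001, 2.311]
contact_force: [2.0, 5.6, -0.7]
grip_width: 39.2
finger_force: 30.0
[ 0.814065   -0.2551124   0.63169515] [3.13907224e+00 1.44544534e-03 2.31055076e+00]
time: 9.42
tool_pos: [541.7, 173.1, 143.6]
tcp_rot: [3.134, 0.005, 2.309]
contact_force: [0.6, 1.2, 0.6]
grip_width: 91.3
finger_force: 0.0
[-0.05045623 -0.07802922  0.0238923 ] [3.13438947 0.00457639 2.30888064]
```

The torque saturated at 0.63 N m and the grip slipped, so the cap is at its stop. Now I move over the dial with the closing axis across the bar.

```bash
python3 -m pendant '[[[0.1,-0.34,0],[0,0,-0.95],0],[[0.1,-0.34,0],[0,0,-0.95],0],[[0.1,-0.34,0],[0,0,-0.95],0],[[0.1,-0.34,0],[0,0,-0.95],0],[[0.1,-0.34,0],[0,0,-0.95],0],[[0.1,-0.34,0],[0,0,-0.95],0],[[0.1,-0.34,0],[0,0,-0.95],0],[[0.1,-0.34,0],[0,0,-0.95],0],[[0.1,-0.34,0],[0,0,-0.95],0],[[0,-0.34,0],[0,0,-0.95],0]]'
python3 -m pendant '[[[0,0,0],[0,0,-0.95],0],[[0,0,0],[0,0,-0.95],0],[[0,0,0],[0,0,0],0],[[0,0,0],[0,0,0],0],[[0,0,0],[0,0,0],0],[[0,0,0],[0,0,0],0],[[0,0,0],[0,0,0],0],[[0,0,0],[0,0,0],0],[[0,0,0],[0,0,0],0],[[0,0,0],[0,0,0],0]]'
python3 - <<'E'
from h import *
a=bot.capture("top")[150:310,180:340]; b=bot.capture("side")[150:310,240:400]
cv2.imwrite("pics/a3.png",cv2.resize(np.hstack([a,b]),None,fx=2.5,fy=2.5,interpolation=cv2.INTER_CUBIC))
E
```

```text
time: 10.25
tool_pos: [566.5, 70.0, 138.5]
tcp_rot: [3.141, -0.0, 1.163]
contact_force: [0.2, -0.9, 0.4]
grip_width: 45.7
finger_force: 0.0
time: 11.08
tool_pos: [566.1, 70.7, 138.8]
tcp_rot: [3.141, -0.0, 0.941]
contact_force: [-0.0, -0.3, -0.4]
grip_width: 45.8
finger_force: 0.0
```

View pics/a3.png

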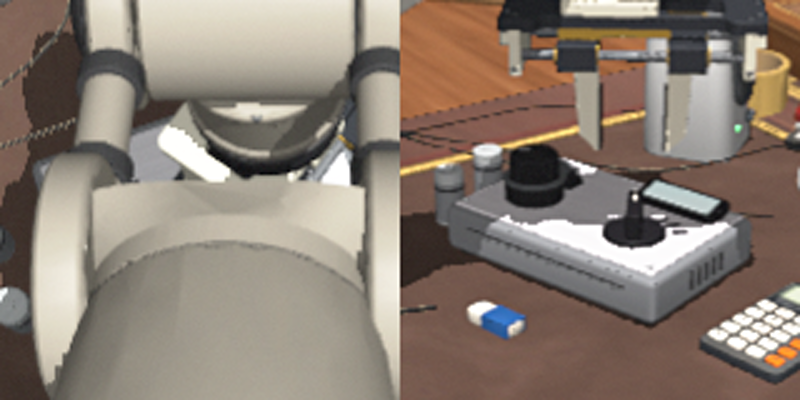

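The side view shows the cap shut and the fingers straddling the dial bar at (634,210). Next I lower and grip.

```bash
python3 -m pendant '[[[0.05,-0.03,-0.4],[0,0,-0.2],0],[[0,0,-0.4],[0,0,0],0],[[0,0,-0.4],[0,0,0],0],[[0,0,-0.4],[0,0,0],0],[[0,0,-0.36],[0,0,0],0],[[0,0,0],[0,0,0],0],[[0,0,0],[0,0,0],-1],[[0,0,0],[0,0,0],-1],[[0,0,0],[0,0,0],-1],[[0,0,0],[0,0,0],-1]]'
python3 -m pendant '[[[0,0,0],[0,0,0],-1],[[0,0,0],[0,0,0],-1],[[0,0,0],[0,0,0],-1],[[0,0,0],[0,0,0],-1],[[0,0,0],[0,0,0],-1],[[0,0,0],[0,0,0],-1],[[0,0,0],[0,0,0],-1],[[0,0,0],[0,0,0],-1],[[0,0,0],[0,0,0],-1],[[0,0,0],[0,0,0],-1]]'
python3 -c "
from plant import bot;o=bot.get_obs();print(o['moment'],o['tcp_rot'])"
```

```text
time: 12.02
tool_pos: [568.0, 69.7, 80.7]
tcp_rot: [3.14, -0.001, 0.917]
contact_force: [-0.9, 0.1, -0.4]
grip_width: 23.7
finger_force: 0.0
time: 12.85
tool_pos: [568.0, 69.6, 80.3]
tcp_rot: [3.141, -0.0, 0.917]
contact_force: [1.0, -0.7, 5.3]
grip_width: 11.2
finger_force: 30.0
[-0.38304378  0.02016377  0.00493673] [ 3.14057340e+00 -4.58154353e-04  9.16791272e-01]
```

```bash
python3 -m pendant '[[[0,0,0],[0,0,-0.8],-1],[[0,0,0],[0,0,-0.8],-1],[[0,0,0],[0,0,-0.8],-1],[[0,0,0],[0,0,-0.8],-1],[[0,0,0],[0,0,-0.8],-1],[[0,0,0],[0,0,-0.8],-1],[[0,0,0],[0,0,-0.8],-1],[[0,0,0],[0,0,-0.8],-1],[[0,0,0],[0,0,-0.8],-1],[[0,0,0],[0,0,0],-1]]'
python3 -m pendant '[[[0,0,0],[0,0,-0.4],-1],[[0,0,0],[0,0,-0.4],-1],[[0,0,0],[0,0,-0.4],-1],[[0,0,0],[0,0,-0.4],-1],[[0,0,0],[0,0,0],-1],[[0,0,0],[0,0,0],-1],[[0,0,0],[0,0,0],-1],[[0,0,0],[0,0,0],-1],[[0,0,0],[0,0,0],-1],[[0,0,0],[0,0,0],-1]]'
python3 - <<'E'
from h import *
o=bot.get_obs();print(o['moment'],o['tcp_rot'])
b=bot.capture("side")[150:310,240:400]
cv2.imwrite("pics/a4.png",cv2.resize(b,None,fx=3.7,fy=3.7,interpolation=cv2.INTER_CUBIC))
E
```

```text
time: 13.68
tool_pos: [567.5, 70.4, 80.4]
tcp_rot: [-3.141, -0.0, 0.048]
contact_force: [-0.5, 2.1, 6.0]
grip_width: 11.7
finger_force: 30.0
time: 14.52
tool_pos: [567.5, 70.7, 80.4]
tcp_rot: [-3.14, 0.0, -0.139]
contact_force: [-0.9, 3.0, 6.0]
grip_width: 11.7
finger_force: 30.0
[0.42361259 0.28291352 0.08071682] [-3.14028839e+00  2.31884980e-05 -1.39143188e-01]
```

View pics/a4.png

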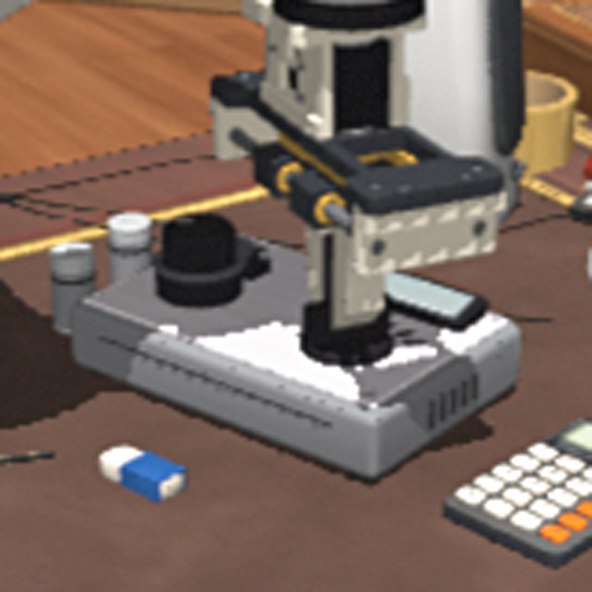

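The picture shows the cap shut, the fingers holding the dial bar at (345,310), and the other objects undisturbed. The tool has turned 1.056 rad and feels about 0.08 N m of spring return, which fits the third step. I'm handing in.

```bash
python3 -c "
from plant import bot;print(bot.close_job())"
```

```text
the job is handed in; nothing more can be done
None
```

I handed the job in after about 14.6 s with the cap shut and screwed to its stop and the fingers holding the dial at about 1.06 rad, the third step; the hand-in returned no verdict.

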